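# Set the tin bars to warm before melting

### The job

Lay the three tin bars in the iron warming trays, each flat in the tray made for its length: the long bar in the long tray first, since it takes longest to warm, then the medium bar in the medium tray, and the short bar in the short tray last, letting go of each before fetching the next. The round tin buttons and the red jar are not wanted: leave them where they are.

Things in the scene. Friction and masses are not known exactly. Their poses are not given: they have to be found in the camera images.
- long_bar: The long tin bar, loose, lying flat: a silvery cast ingot 120 mm long (its x), 28 mm wide (y), 30 mm tall; about 640 g. Its full-height middle part is 96 mm long with straight upright sides; each end steps down to a 12 mm high, 12 mm long ear. Origin: centre of the underside; z up.
- medium_bar: The medium tin bar, loose, lying flat: a silvery cast ingot 85 mm long (its x), 28 mm wide (y), 30 mm tall; about 430 g. Its full-height middle part is 61 mm long with straight upright sides; each end steps down to a 12 mm high, 12 mm long ear. Origin: centre of the underside; z up.
- short_bar: The short tin bar, loose, lying flat: a silvery cast ingot 55 mm long (its x), 28 mm wide (y), 30 mm tall; about 250 g. Its full-height middle part is 31 mm long with straight upright sides; each end steps down to a 12 mm high, 12 mm long ear. Origin: centre of the underside; z up.
- long_tray: The long warming tray, fixed to the bench: a shallow dark iron tray, inside 140 mm long (its x) by 48 mm wide (y), made for the long bar with 10 mm to spare all round. Walls 5 mm thick (outside 150 by 58 mm), rim 9 mm above the bench, inner floor 3 mm above the bench. Origin: centre of the underside, at bench height; z up.
- medium_tray: The medium warming tray, fixed to the bench: a shallow dark iron tray, inside 105 mm long (its x) by 48 mm wide (y), made for the medium bar with 10 mm to spare all round. Walls 5 mm thick (outside 115 by 58 mm), rim 9 mm above the bench, inner floor 3 mm above the bench. Origin: centre of the underside, at bench height; z up.
- short_tray: The short warming tray, fixed to the bench: a shallow dark iron tray, inside 75 mm long (its x) by 48 mm wide (y), made for the short bar with 10 mm to spare all round. Walls 5 mm thick (outside 85 by 58 mm), rim 9 mm above the bench, inner floor 3 mm above the bench. Origin: centre of the underside, at bench height; z up.
- big_button: Round tin button casting, loose, silvery disc 64 mm across the top (58 mm at the foot), 20 mm high; not wanted, stays where it lies. Origin: centre of the underside.
- small_button: Round tin button casting, loose, silvery disc 46 mm across the top (40 mm at the foot), 20 mm high; not wanted, stays where it lies. Origin: centre of the underside.
- flux_jar: Red plastic jar with a dark lid, 60 mm across, 75 mm high, standing loose on the bench beyond the work; stays where it stands. Origin: centre of the underside.
There are look-alikes about, which are no part of the job. Leave any brown or purple look-alike of the medium_bar alone. What is shaped like the medium_tray but pink is not meant.

How it is judged (in metres and radians):
On the way, in this order (a step that is already met when the one before it is completed fails the run):
1. the long bar lies flat in the long tray, released (x of long_bar in the frame of long_tray between -0.013 and 0.013 m and y of long_bar in the frame of long_tray between -0.013 and 0.013 m and z of long_bar in the frame of long_tray below 0.006 m and angle between long_bar's own z axis and vertical below 0.08 rad and linear speed of long_bar below 0.02 m/s and angular speed of long_bar below 0.2 rad/s and contact force between the fingers and long_bar below 0.1 N), for 0.2 s.
2. the medium bar lies flat in the medium tray, released (x of medium_bar in the frame of medium_tray between -0.013 and 0.013 m and y of medium_bar in the frame of medium_tray between -0.013 and 0.013 m and z of medium_bar in the frame of medium_tray below 0.006 m and angle between medium_bar's own z axis and vertical below 0.08 rad and linear speed of medium_bar below 0.02 m/s and angular speed of medium_bar below 0.2 rad/s and contact force between the fingers and medium_bar below 0.1 N), for 0.2 s.
3. the short bar lies flat in the short tray, released (x of short_bar in the frame of short_tray between -0.013 and 0.013 m and y of short_bar in the frame of short_tray between -0.013 and 0.013 m and z of short_bar in the frame of short_tray below 0.006 m and angle between short_bar's own z axis and vertical below 0.08 rad and linear speed of short_bar below 0.02 m/s and angular speed of short_bar below 0.2 rad/s and contact force between the fingers and short_bar below 0.1 N), for 0.2 s.
At the end, for the whole second after the job is handed in: Each of the long, medium and short bars lies flat (within 0.08 rad) on the floor of the tray of its own length, its centre within 13 mm of the tray's centre along each tray axis, released and at rest; both buttons and the jar are within 20 mm of where they started, the jar upright (all of step 1 and all of step 2 and all of step 3 and distance of each of big_button, small_button, flux_jar from where it was at the start of the episode below 0.02 m and angle between flux_jar's own z axis and vertical below 0.2 rad); the robot touches nothing.
It fails at once if the big button is moved by more than 20 mm (distance of big_button from where it was at the start of the episode above 0.02 m).
It fails at once if the small button is moved by more than 20 mm (distance of small_button from where it was at the start of the episode above 0.02 m).
It fails at once if the flux jar is moved by more than 20 mm (distance of flux_jar from where it was at the start of the episode above 0.02 m).
It fails at once if the jar is tipped over (angle between flux_jar's own z axis and vertical above 0.5 rad).
It also fails if it takes over 102 s, if anything falls off the work surface, if the arm or the gripper's body presses on something with over 40 N, if the wrist force passes 120 N, or if a joint passes its speed limit or range.

### The arm

A 6-joint arm with a two-finger parallel gripper is mounted at the origin on the work surface. World frame = base frame: x ahead of the robot, y to its left, z up, the work surface at z = 0. Lengths are in m, angles in degrees, forces in N, time in s.
With the tool pointing down it reaches from about 0.4 to 0.825 m from the base axis. Payload 7 kg.
Tool frame: the origin (TCP) lies at the very end of the fingers, on their centre line; the grasp point (between the pads) lies 19 mm behind it (r.hold_point_z is the distance from the TCP to the grasp point, in m); z points along the fingers, y is the line along which they close (so a half turn about z gives the same grasp; the last joint's range is limited). The gripper opens to 88 mm and grips with 3 to 60 N. Pads are 19 mm wide; open, the fingers measure 130 mm over their backs; the gripper's body (78 mm by 193 mm) begins 47 mm behind the grasp point.
Start: joints at [-48.753, 20.546, 0.682, 0, -70.136, -16.507], TCP at [0.282, -0.613, 0.189] pointing down, gripper open.
Joint ranges: [-176.03, 176.03], [-82.01, 121.73], [-58.28, 71.71], [-173.87, 95.51], [-174.79, -0.11], [-173.66, 173.66]. Speed limits (degrees/s): [136.94, 136.94, 172.46, 180, 180, 180].

### API

Orientations are given as [roll, pitch, yaw] about the fixed x, y, z axes, in that order (R = Rz(yaw) Ry(pitch) Rx(roll)).
In Python, from plant import telemetry, vision, workorder, r gives the robot as it stands.
- The arm moves only by the tool move_arm, never from a script. Its argument "plan" is a list of rows, each a list of 7 numbers: the opening, from -1 (shut) to 1 (fully open), so that 0 is half open, then the shift along the world's x, y, z in m, then the turn, a rotation vector about the world's x, y, z in degrees. In form: [[fingers, dx, dy, dz, ax, ay, az], ...]. A call has 1 to 20 rows; each row shifts and turns the commanded pose from where the row before left it; what a row does not reach is not made up. A row lasts 1/8 s, in which the tool goes at most 62.5 mm and 10.7 degrees, less where a joint would pass 70% of its speed; a pose out of reach is approached as far as the arm can. A call is refused whole if a number of a shift passes 0.0625 or a number of a turn 10.7, either way. A call with a gripper value outside its range is refused whole. The fingers move at their own pace and stop on an object; "force" is the grip in N (left out, the last holds). Time passes only in rows, so rows that do not move let the fingers close. It gives the time, the measured TCP pose, the force, the opening and the grip force at its end, in the units of the state.
- telemetry.get_state(): the state, without advancing time (a new reading comes with each control period).
- vision.capture(name): name is "scene" or "top"; returns a dict with "img" (480x640x3 uint8, red, green, blue), "depth" (480x640 float32, m along the optical axis (not along the pixel's ray), 0 where there is no reading), "intrinsics" (3x3 intrinsics, pixels), "D" ([k1, k2, p1, p2, k3] as OpenCV has them; the pictures are not rectified), "R" (3x3) and "t" (3): a world point X has camera coordinates R X + t. Camera axes: x right, y down, z forward; pixel columns grow to the right and rows downward; lengths in m; the calibration is good to about 2 mm. A picture is of the moment at which its call begins.
- workorder.close_job(): hands the job in; it is judged then, once.
The state is a dict: "time_s": time; "joints": joint angles; "qd": joint speeds; "joint_torque": joint torques, N m; "tcp_pos": TCP position; "eef_rot": TCP orientation; "contact_force": force on the tool from outside, world axes, zero at the start; "moment": the same for the moment, N m; "gripper_width": finger opening in m; "gripper_force": force on a finger pad.
Only numpy, scipy, OpenCV 4.12 (cv2) and the standard library are available. Lean on these libraries where they do the work, as an engineer would, in place of code of your own. Each camera call takes 0.05 s, during which the arm holds its last target. There are 200 camera calls.

## Working session

There is one attempt and no reset: what is moved stays moved. The work goes in short steps, Python scripts to look and compute and a tool call to move; the robot and the scene stay as the last step left them, time stands still between calls to the robot, and variables do not carry over. Pictures are saved under pics/ and viewed, at most 14 in all, crops included, and the job is handed in when it is done.

Besides the shell and the picture viewer there is one more tool, called as a command line: name --pt "numbers of a row" for each row, then --argument value for the rest. move_arm: Moves the arm, as the interface text tells. Its arguments: {"type":"object","properties":{"plan":{"type":"array"},"force":{"type":"number"}},"required":["plan"]}

```bash
mkdir -p pics; cat > h.py <<'E'
import numpy as np, cv2
from plant import telemetry, vision, workorder, r
def cap(n):
    c=vision.capture(n); c['bgr']=cv2.cvtColor(c['img'],cv2.COLOR_RGB2BGR); return c
def ray(c,px):
    p=cv2.undistortPoints(np.array(px,float).reshape(-1,1,2),c['intrinsics'],np.array(c['D'],float)).reshape(-1,2)
    d=np.c_[p,np.ones(len(p))]@c['R']; o=-c['R'].T@c['t']; return o,d
def onplane(c,px,z):
    o,d=ray(c,px); return o+d*((z-o[2])/d[:,2])[:,None]
def bydepth(c,px):
    o,d=ray(c,px); px=np.round(np.array(px)).astype(int).reshape(-1,2)
    return o+d*c['depth'][px[:,1],px[:,0]][:,None]
E
python3 - <<'E'
from h import *
for n in('scene','top'):
    c=cap(n); cv2.imwrite(f'pics/{n}0.png',c['bgr']); print(n,-c['R'].T@c['t'],c['R'].round(2).tolist(),c['intrinsics'][0,0])
print(telemetry.get_state(), r.hold_point_z)
E
```

```text
scene [1.04737561 0.68060176 0.75858889] [[-0.83, 0.56, 0.01], [0.36, 0.55, -0.75], [-0.43, -0.62, -0.66]] 475.2586686072773
top [ 0.4100491  -0.00784352  0.81119159] [[0.18, -0.98, -0.0], [-0.96, -0.17, -0.22], [0.22, 0.04, -0.97]] 437.6815945936456
{'time_s': 0.1, 'joints': array([-4.87519118e+01,  2.05868508e+01,  6.39330070e-01, -1.70916058e-02,
       -7.01355827e+01, -1.65056814e+01]), 'qd': array([ 0.10426616, -0.15263601,  0.19405819,  0.15542637,  0.02051168,
       -0.04784558]), 'joint_torque': array([-1.32475521e-03, -5.84165275e+01,  2.93751973e+01,  7.01553002e+00,
        1.02152795e-02, -2.72342362e-05]), 'tcp_pos': array([ 0.28226497, -0.61261163,  0.1878262 ]), 'eef_rot': array([ 1.79915756e+02, -8.20661327e-03, -1.55263406e+02]), 'contact_force': array([ 0.2353349 ,  0.01192622, -0.65259335]), 'moment': array([0.02026925, 0.01776376, 0.02954703]), 'gripper_force': 0.0, 'gripper_width': 0.08778308981396009} 0.0188
```

View pics/top0.png

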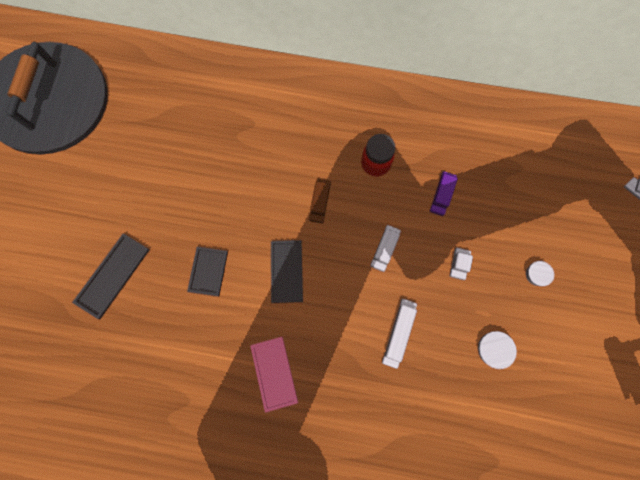

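View pics/scene0.png

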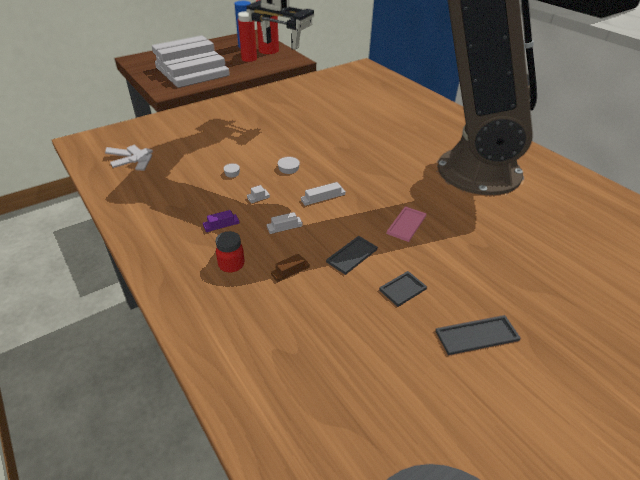

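The top view shows these candidates:
- **Silvery bars:** long at (400,333), medium at (386,248), short at (461,263).
- **Medium-bar look-alikes:** brown at (320,200) and purple at (444,194). Only the silvery one at (386,248) fits.
- **Dark trays:** long at (112,275), short at (208,270), medium at (287,270). The pink tray at (273,374) is the decoy.
- **Leave alone:** buttons at (541,273) and (498,350), and the jar at (378,155).

The scene view agrees.

```bash
cat >> h.py <<'E'
TOP=dict(long_bar=(400,333),medium_bar=(386,248),short_bar=(461,263),long_tray=(112,275),medium_tray=(287,270),short_tray=(208,270),big=(498,350),small=(541,273))
SC=dict(long_bar=(323,193),medium_bar=(285,223),short_bar=(258,194),long_tray=(478,335),medium_tray=(352,254),short_tray=(403,288),big=(288,165),small=(232,171))
def mask(c,kind):
    hsv=cv2.cvtColor(c['bgr'],cv2.COLOR_BGR2HSV).astype(int); s,v=hsv[...,1],hsv[...,2]
    m=(s<110)&((v<95) if kind=='tray' else (v>=95))
    return m.astype(np.uint8)
def blob(c,seed,kind):
    n,l,st,ce=cv2.connectedComponentsWithStats(mask(c,kind),connectivity=4)
    ok=[i for i in range(1,n) if st[i,4]>60 and st[i,4]<9000]
    i=min(ok,key=lambda i:np.hypot(*(ce[i]-seed))); return l==i
def rect(xy):
    (x,y),(w,h),a=cv2.minAreaRect((xy*1000).astype(np.float32))
    if h>w: w,h,a=h,w,a+90
    return np.round([x,y,w,h,(a+90)%180-90],1)
E
python3 - <<'E'
from h import *
for n,S in(('top',TOP),('scene',SC)):
    c=cap(n)
    for k,s in S.items():
        m=blob(c,s,'tray' if 'tray' in k else 'bar'); v,u=np.nonzero(m); px=np.c_[u,v]
        P=bydepth(c,px); z=P[:,2]; zt=np.percentile(z,90)
        q=P[z>zt-.006]
        cn=cv2.findContours(m.astype(np.uint8),cv2.RETR_EXTERNAL,cv2.CHAIN_APPROX_NONE)[0][0].reshape(-1,2)
        print(n,k,len(px),'z',np.percentile(z,[5,50,95]).round(4)*1000,'top rect',rect(q[:,:2]),'outline@9mm',rect(onplane(c,cn,.009)[:,:2]))
    if n=='top': cv2.imwrite('pics/crop.png',cv2.resize(c['bgr'][170:420,60:560],None,fx=1.6,fy=1.6,interpolation=cv2.INTER_CUBIC))
E
```

```text
top long_bar 1182 z [11.2 30.2 32.7] top rect [451.5 -86.3 149.   96.4  85. ] outline@9mm [ 446.5 -144.9  122.7   33.3   -9.9]
top medium_bar 719 z [ 1.8 29.9 32.9] top rect [514.6 -64.6 235.5  33.4 -20.4] outline@9mm [595.5 -96.5  88.4  30.6 -13. ]
top short_bar 502 z [ 4.5 27.7 32.6] top rect [ 591.4 -236.    30.9   28.4   -4.7] outline@9mm [ 590.5 -239.    58.8   34.3   -7.6]
top long_tray 2639 z [ 1.9  4.7 11.2] top rect [401.7 218.7 427.6 151.   72.7] outline@9mm [455.5 391.2 149.3  59.2 -20.6]
top medium_tray 1876 z [ 1.9  4.6 11.1] top rect [485.3  64.1 194.4  74.7  22.7] outline@9mm [520.3  77.6 115.5  57.   11.8]
top short_tray 1426 z [ 2.   4.9 11.5] top rect [477.8 119.9 274.   92.8  80.8] outline@9mm [494.5 220.9  84.8  57.8   2.1]
top big 1150 z [ 5.3 20.8 23.1] top rect [ 445.5 -174.8  335.7   61.7  -88.4] outline@9mm [ 449.  -316.5   65.5   64.3    5.3]
top small 556 z [ 1.5 20.4 22.7] top rect [ 517.7 -198.8  436.1   44.   -66.4] outline@9mm [ 599.5 -381.7   47.4   47.2  -70. ]
scene long_bar 628 z [ 1.3 21.  31.6] top rect [ 753.4  240.4 1054.5   92.9   51.2] outline
[... 240 characters left out ...]
    33.1   64.4] outline@9mm [ 590.6 -245.    66.    60.6   85. ]
scene long_tray 2039 z [ 1.9  4.8 11. ] top rect [729.7 492.2 725.6 138.1  19.9] outline@9mm [458.6 394.4 152.8  61.7 -21. ]
scene medium_tray 1005 z [ 1.   4.3 10.6] top rect [780.5 337.7 862.1 109.6  44.9] outline@9mm [522.5  80.6 122.   63.9  11.4]
scene short_tray 906 z [ 1.4  4.4 10.7] top rect [763.2 416.8 769.7  93.6  35.9] outline@9mm [496.8 224.2  89.8  62.1   2.2]
scene big 333 z [-0.  18.5 21.9] top rect [ 449.5 -311.7   64.6   62.7   20. ] outline@9mm [ 446.1 -317.6   89.3   63.6   57.1]
scene small 201 z [-0.5 17.4 21.4] top rect [ 596.2 -375.3   47.6   42.5   58.8] outline@9mm [ 595.8 -380.9   72.4   45.    62.4]
```

View pics/crop.png

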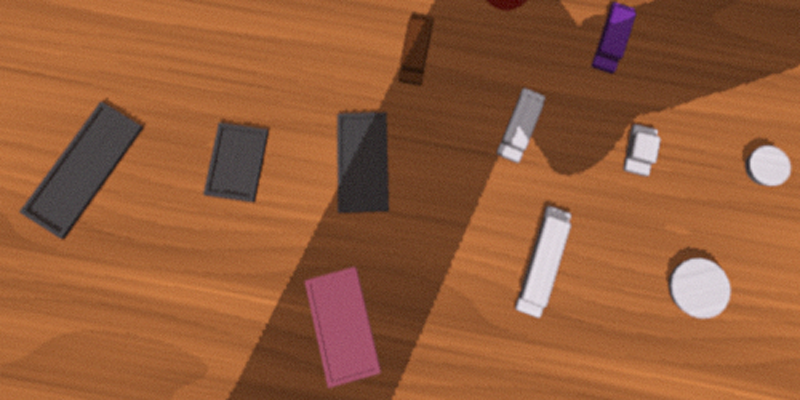

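Only the silvery (515,125 in the crop) and dark trays fit. The brown, purple and pink pieces are ruled out by colour. Next I'll refine the bar tops with a height window and triangulate across both views.

```bash
cat >> h.py <<'E'
def tri(c1,p1,c2,p2):
    (o1,d1),(o2,d2)=ray(c1,[p1]),ray(c2,[p2]); A=np.c_[d1[0],-d2[0]]; s=np.linalg.lstsq(A,o2-o1,rcond=None)[0]
    a,b=o1+s[0]*d1[0],o2+s[1]*d2[0]; return ((a+b)/2*1000).round(1),round(np.linalg.norm(a-b)*1000,1)
def measure(c,k,S):
    """rect in mm of bar top face / tray floor+rim, and pixel centre of its face"""
    tray='tray' in k; m=blob(c,S[k],'tray' if tray else 'bar')
    if tray: m=cv2.morphologyEx(m.astype(np.uint8),cv2.MORPH_CLOSE,np.ones((5,5)))>0
    v,u=np.nonzero(m); px=np.c_[u,v]; P=bydepth(c,px); z=P[:,2]
    w=(z<.02)&(z>-.01) if tray else (z>.025)&(z<.038)
    if tray: q=P[(z>.0075)&(z<.016)]
    else: q=P[w]
    lo,hi=np.percentile(q,[0,100],axis=0)
    return rect(q[:,:2]),np.median(q[:,2])*1000,q
E
python3 - <<'E'
from h import *
ct,cs=cap('top'),cap('scene')
def corners(c,k,S):
    m=blob(c,S[k],'tray' if 'tray' in k else 'bar').astype(np.uint8)
    if 'tray' in k:
        cn=max(cv2.findContours(m,0,1)[0],key=len); 
        for e in np.linspace(1,15,60):
            a=cv2.approxPolyDP(cv2.convexHull(cn),e,True)
            if len(a)==4: break
        return a.reshape(-1,2)
for k in TOP:
    if 'b' in k[-3:] and 'bar' not in k or k in('big','small'): continue
    for n,c,S in(('top',ct,TOP),('scene',cs,SC)):
        R,z,q=measure(c,k,S); print(k,n,R,'z',round(z,1),len(q))
    if 'tray' in k:
        a,b=corners(ct,k,TOP),corners(cs,k,SC); wa=onplane(ct,a,.009);wb=onplane(cs,b,.009)
        for p,w in zip(a,wa):
            j=np.argmin(np.linalg.norm(wb-w,axis=1)); print('   corner',*tri(ct,p,cs,b[j]))
# jar
for n,c in(('top',ct),):
    hsv=cv2.cvtColor(c['bgr'],cv2.COLOR_BGR2HSV); print('jar lid',onplane(c,[(380,149)],.075).round(3))
    print('brown,purple',onplane(c,[(320,200),(444,194)],.03).round(3))
E
```

```text
long_bar top [ 446.6 -143.2   96.4   29.5   -9.1] z 30.5 940
long_bar scene [ 447.3 -141.5   95.4   32.8  -11.1] z 29.4 262
medium_bar top [595.7 -95.   62.1  27.4 -13.3] z 30.8 484
medium_bar scene [596.6 -94.5  60.5  30.3 -12.1] z 29.5 206
short_bar top [ 591.2 -236.1   31.3   28.6   -4.9] z 30.7 266
short_bar scene [ 592.5 -236.4   31.2   30.8    4.3] z 29.3 81
long_tray top [455.8 391.5 149.1  59.3 -20.8] z 9.9 620
long_tray scene [456.9 393.4 150.4  58.9 -21.5] z 9.7 477
   corner [535.  392.8   3.4] 0.0
   corner [513.  339.6   5.4] 0.2
   corner [376.6 392.9   7.2] 0.1
   corner [398.1 445.6   6.9] 0.0
medium_tray top [520.5  78.1 114.9  57.   12.3] z 10.0 424
medium_tray scene [521.1  79.  118.6  60.7  11.6] z 9.2 243
   corner [582.9  67.    4.2] 2.9
   corner [471.5  37.9   7.3] 2.6
   corner [458.3  92.9   7.3] 2.0
   corner [570.5 117.2   2. ] 2.9
short_tray top [494.4 221.2  85.   57.    2. ] z 9.8 376
short_tray scene [494.6 222.3  87.   58.6   2.2] z 9.6 234
   corner [535.4 251.    2. ] 0.3
   corner [536.9 195.7   7.2] 1.1
   corner [453.2 192.9   6.3] 2.4
   corner [451.4 248.7   3.9] 0.9
jar lid [[ 0.759 -0.053  0.075]]
brown,purple [[ 0.659  0.04   0.03 ]
 [ 0.711 -0.186  0.03 ]]
```

The bar tops measure about 30 mm, the rims about 9.5 mm and the floors about 4 mm, consistent in both views. First move: above the long bar at (447,-142.5), yaw -10.

move_arm --pt "1 0.0165 0.047 0 0 0 -3.5" --pt "1 0.0165 0.047 0 0 0 -3.5" --pt "1 0.0165 0.047 0 0 0 -3.5" --pt "1 0.0165 0.047 -0.01 0 0 -3.5" --pt "1 0.0165 0.047 -0.01 0 0 -3.5" --pt "1 0.0165 0.047 -0.01 0 0 -3.5" --pt "1 0.0165 0.047 -0.01 0 0 -3.5" --pt "1 0.0165 0.047 -0.01 0 0 -3.4" --pt "1 0.0165 0.047 -0.01 0 0 -3.4" --pt "1 0.0165 0.047 -0.01 0 0 -3.4" --pt "1 0 0 0 0 0 0" --pt "1 0 0 0 0 0 0" --force 30

```text
time_s: 1.8
tcp_pos: [0.4475, -0.1429, 0.1188]
eef_rot: [-180.0, -0.0, 170.1]
contact_force: [-0.4, -0.2, 0.7]
gripper_width: 0.0881
gripper_force: 0.0
```

move_arm --pt "1 0 0 -0.03 0 0 0" --pt "1 0 0 -0.03 0 0 0" --pt "1 0 0 -0.025 0 0 0" --pt "1 0 0 -0.015 0 0 0" --pt "1 0 0 -0.006 0 0 0" --pt "1 0 0 0 0 0 0" --pt "-1 0 0 0 0 0 0" --pt "-1 0 0 0 0 0 0" --pt "-1 0 0 0 0 0 0" --pt "-1 0 0 0 0 0 0" --pt "-1 0 0 0 0 0 0" --pt "-1 0 0 0 0 0 0" --pt "-1 0 0 0 0 0 0" --pt "-1 0 0 0 0 0 0" --force 40

```text
time_s: 3.55
tcp_pos: [0.4474, -0.143, 0.0126]
eef_rot: [180.0, -0.0, 170.0]
contact_force: [-0.2, 0.5, 0.1]
gripper_width: 0.0136
gripper_force: 0.0
```

The width of 13.6 mm with no force means the fingers passed the bar or it was displaced, so I'll look.

```bash
python3 - <<'E'
from h import *
s=telemetry.get_state(); print(s['gripper_width'],s['gripper_force'],s['tcp_pos'],s['contact_force'])
c=cap('scene'); t=cap('top')
a=cv2.resize(c['bgr'][90:290,180:440],(780,600)); cv2.imwrite('pics/s1.png',a)
cv2.imwrite('pics/t1.png',t['bgr'])
E
```

```text
0.013591360937950802 0.0 [ 0.44744547 -0.14301754  0.01263573] [-0.17424755  0.53619311  0.11896396]
```

View pics/s1.png

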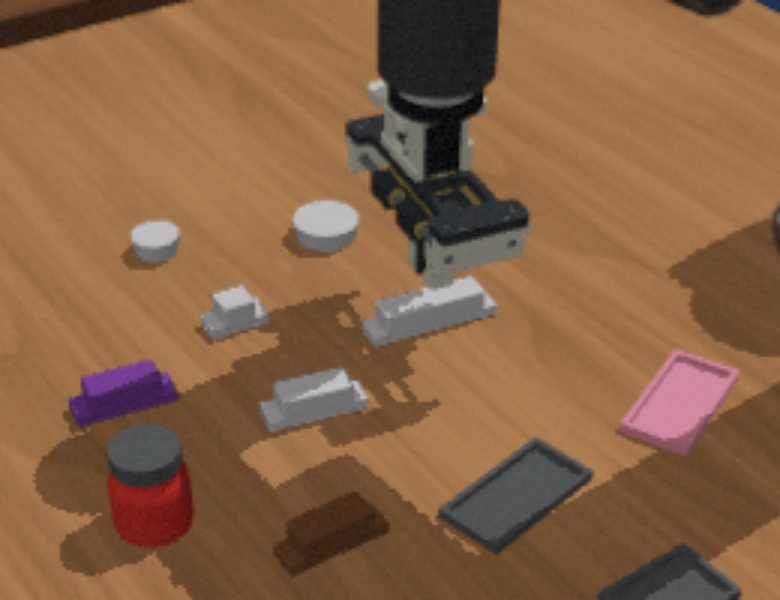

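The crop shows the bar unmoved, with the fingertip near (437,280) on or above the bar top rather than beside it. I'll measure where the fingers really are.

```bash
python3 - <<'E'
from h import *
s=telemetry.get_state(); print(s['time_s'],s['gripper_width'],s['gripper_force'],s['tcp_pos'],s['contact_force'])
c=cap('scene')
px=[(180+u/3,90+v/3) for u,v in [(437,255),(437,268),(437,276),(420,262),(437,290),(440,310),(400,320),(480,240),(360,150)]]
for p,w in zip(px,bydepth(c,px)): print(np.round(p),(w*1000).round(1))
print('projected tcp', cv2.projectPoints(s['tcp_pos'].reshape(1,3),cv2.Rodrigues(c['R'])[0],c['t'],c['intrinsics'],np.array(c['D']))[0].ravel())
R,z,q=measure(c,'long_bar',SC);print(R,z)
E
```

```text
3.65 0.005452313924196389 0.0 [ 0.44745065 -0.14304503  0.01264195] [-0.14266697  0.47935865  0.35940987]
[326. 175.] [502.4 -57.1 140.2]
[326. 179.] [499.  -61.1 124.6]
[326. 182.] [ 448.7 -128.8   58.4]
[320. 177.] [ 456.1 -143.8   66.9]
[326. 187.] [ 437.7 -142.9   31.1]
[327. 193.] [ 443.7 -129.4   20.2]
[313. 197.] [ 480.5 -137.4   19.4]
[340. 170.] [465.9 -51.1 144. ]
[300. 140.] [ 464.8 -223.6  139.2]
projected tcp [322.42773607 193.53890254]
[ 447.7 -141.1   96.7   31.1   -9.8] 29.543689486970838
```

View pics/t1.png

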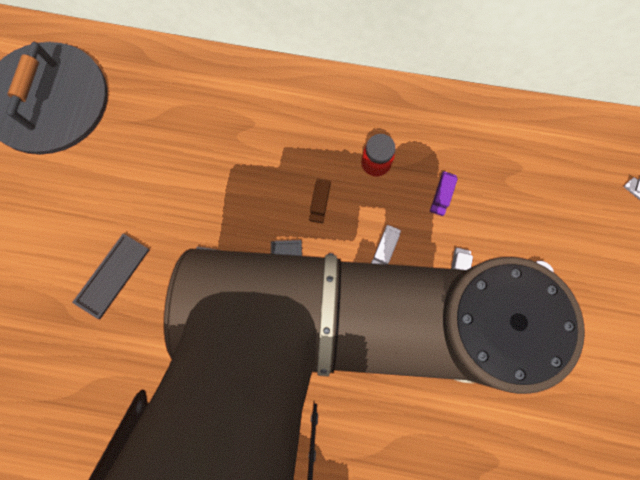

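```bash
python3 - <<'E'
from h import *
c=cap('scene')
for u in (316,320,323,326,329,332):
    px=[(u,v) for v in range(164,198,2)]; print(u,[tuple((w*1000).round().astype(int).tolist()) for w in bydepth(c,px)])
cv2.imwrite('pics/s2.png',cv2.resize(c['bgr'][110:220,270:400],None,fx=5,fy=5,interpolation=cv2.INTER_CUBIC))
E
```

```text
316 [(490, -115, 134), (489, -115, 129), (490, -114, 124), (386, -263, -2), (393, -252, 0), (398, -245, -1), (402, -239, -3), (411, -226, 1), (416, -218, 1), (420, -212, -1), (428, -202, 1), (431, -197, -1), (460, -155, 28), (466, -146, 30), (471, -140, 29), (477, -131, 30), (473, -135, 20)]
320 [(482, -109, 135), (486, -103, 134), (479, -114, 120), (455, -146, 88), (455, -146, 82), (454, -147, 74), (456, -144, 71), (458, -141, 67), (457, -142, 60), (459, -139, 57), (415, -200, -3), (448, -154, 30), (453, -147, 30), (458, -140, 30), (462, -134, 29), (463, -133, 24), (465, -130, 20)]
323 [(499, -74, 160), (500, -72, 156), (498, -74, 149), (490, -85, 134), (462, -123, 97), (461, -125, 89), (461, -124, 84), (458, -127, 75), (458, -128, 69), (458, -128, 63), (456, -130, 54), (442, -149, 32), (447, -142, 31), (451, -136, 30), (457, -127, 31), (456, -129, 23), (454, -131, 15)]
326 [(492, -71, 159), (498, -62, 160), (502, -57, 159), (501, -59, 153), (504, -55, 150), (503, -55, 145), (497, -63, 132), (497, -63, 126), (498, -61, 123), (451, -124, 62), (449, -126, 54), (434, -147, 29), (438, -141, 28), (444, -133, 29), (445, -131, 24), (447, -128, 20), (447, -128, 14)]
329 [(486, -68, 158), (491, -60, 159), (494, -56, 157), (497, -52, 155), (493, -58, 145), (495, -54, 142), (490, -61, 130), (489, -62, 124), (488, -62, 118), (443, -122, 60), (421, -151, 29), (428, -142, 30), (432, -136, 29), (437, -129, 28), (440, -125, 25), (437, -127, 17), (439, -125, 12)]
332 [(481, -63, 159), (485, -58, 158), (491, -49, 160), (487, -54, 150), (486, -55, 144), (483, -59, 135), (483, -58, 130), (482, -59, 123), (484, -57, 119), (384, -187, 0), (417, -143, 31), (421, -138, 30), (428, -128, 32), (429, -126, 27), (427, -128, 19), (428, -127, 13), (430, -124, 9)]
```

View pics/s2.png

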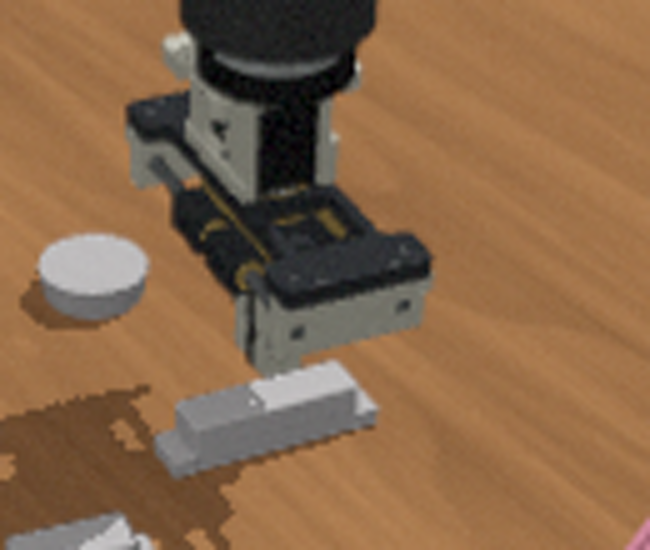

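The fingertips stand at about z=53 mm and the body bottom at about 118 mm, so the reported z reads roughly 40 mm too low. I'll trust the cameras: open, go down part of the way, and measure again.

move_arm --pt "1 0 0 0 0 0 0" --pt "1 0 0 0 0 0 0" --pt "1 0 0 0 0 0 0" --pt "1 0 0 0 0 0 0" --pt "1 0 0 0 0 0 0" --pt "1 0 0 0 0 0 0" --pt "1 0 0 0 0 0 0" --pt "1 0 0 0 0 0 0" --pt "1 0 0 0 0 0 0" --pt "1 0 0 0 0 0 0"

```text
time_s: 5.0
tcp_pos: [0.4474, -0.143, 0.0126]
eef_rot: [-180.0, -0.0, 170.0]
contact_force: [-0.0, -0.6, -0.8]
gripper_width: 0.087
gripper_force: 0.0
```

```bash
cat >> h.py <<'E'
def hand(c,x,y,r=.12,z0=.036):
    """points (mm) of the gripper near x,y above z0"""
    v,u=np.mgrid[60:300,150:560]; px=np.c_[u.ravel(),v.ravel()]; P=bydepth(c,px)
    k=(np.hypot(P[:,0]-x,P[:,1]-y)<r)&(P[:,2]>z0)&(P[:,2]<.25); return P[k]*1000,px[k]
def tooly(yaw): return np.array([-np.sin(np.radians(yaw)),np.cos(np.radians(yaw))])
E
python3 - <<'E'
from h import *
s=telemetry.get_state(); print(s['gripper_width'],s['tcp_pos'],s['joints'])
c=cap('scene'); P,px=hand(c,.447,-.143)
yv=tooly(-10); xv=np.array([yv[1],-yv[0]]); d=P[:,:2]-[447.4,-143]; a,b=d@xv,d@yv
for lo in range(36,130,6):
    k=(P[:,2]>=lo)&(P[:,2]<lo+6)
    if k.sum()>3: print(lo,k.sum(),'along x',np.percentile(a[k],[3,97]).round(),'y',np.percentile(b[k],[3,50,97]).round())
cv2.imwrite('pics/s3.png',cv2.resize(c['bgr'][110:220,270:400],None,fx=5,fy=5,interpolation=cv2.INTER_CUBIC))
E
```

```text
0.08699080907777947 [ 0.44744442 -0.14302678  0.01263962] [ 6.37168989e+00  1.27709659e+01 -3.75760603e+01 -5.91654905e-05
 -3.96554995e+01 -1.06328165e+02]
48 10 along x [-4. 10.] y [-56. -43.  56.]
54 37 along x [-8. 11.] y [-53.  41.  61.]
60 36 along x [-10.  11.] y [-61.  52.  61.]
66 29 along x [-9. 12.] y [-54.  51.  61.]
72 35 along x [-9. 12.] y [-58.  58.  64.]
78 32 along x [-9. 11.] y [-58.  54.  63.]
84 29 along x [-10.  11.] y [-50.  56.  64.]
90 34 along x [-9. 12.] y [-58.  58.  66.]
96 14 along x [-9.  7.] y [-49. -42.  67.]
102 7 along x [-6.  4.] y [-49. -46. -43.]
108 10 along x [ 1. 11.] y [-51. -47. -44.]
114 33 along x [-34.  38.] y [-83.  87.  89.]
120 103 along x [-33.  39.] y [-79.  87.  91.]
126 123 along x [-34.  39.] y [-75.  78.  91.]
```

Centred in xy, with the tips at about 52 mm. Going down 38 mm, closing and checking.

move_arm --pt "1 0 0 -0.015 0 0 0" --pt "1 0 0 -0.01 0 0 0" --pt "1 0 0 -0.008 0 0 0" --pt "1 0 0 -0.005 0 0 0" --pt "1 0 0 0 0 0 0" --pt "-1 0 0 0 0 0 0" --pt "-1 0 0 0 0 0 0" --pt "-1 0 0 0 0 0 0" --pt "-1 0 0 0 0 0 0" --pt "-1 0 0 0 0 0 0" --pt "-1 0 0 0 0 0 0" --pt "-1 0 0 0 0 0 0" --pt "-1 0 0 0 0 0 0" --pt "-1 0 0 0 0 0 0" --force 40

```text
time_s: 6.8
tcp_pos: [0.4474, -0.1431, -0.0253]
eef_rot: [-180.0, -0.0, 170.0]
contact_force: [-0.2, -0.8, 0.3]
gripper_width: 0.0275
gripper_force: 40.0
```

Gripped (27.5 mm, 40 N). Lift and check the hold.

move_arm --pt "-1 0 0 0.01 0 0 0" --pt "-1 0 0 0.02 0 0 0" --pt "-1 0 0 0.03 0 0 0" --pt "-1 0 0 0.03 0 0 0" --pt "-1 0 0 0 0 0 0"

```text
time_s: 7.42
tcp_pos: [0.4489, -0.1428, 0.0667]
eef_rot: [179.9, 0.2, 170.0]
contact_force: [0.4, 0.2, -6.6]
gripper_width: 0.0276
gripper_force: 40.0
```

```bash
python3 - <<'E'
from h import *
s=telemetry.get_state(); print(s['gripper_width'],s['gripper_force'],s['tcp_pos'],s['contact_force'])
c=cap('scene'); P,px=hand(c,.447,-.143,z0=.06)
yv=tooly(-10); xv=np.array([yv[1],-yv[0]]); d=P[:,:2]-[447.4,-143]; a,b=d@xv,d@yv
hsv=cv2.cvtColor(c['bgr'],cv2.COLOR_BGR2HSV)
for lo in range(70,180,6):
    k=(P[:,2]>=lo)&(P[:,2]<lo+6)
    if k.sum()>3: print(lo,k.sum(),'along x',np.percentile(a[k],[3,97]).round(),'y',np.percentile(b[k],[3,50,97]).round())
cv2.imwrite('pics/s4.png',cv2.resize(c['bgr'][70:230,250:420],None,fx=3.5,fy=3.5,interpolation=cv2.INTER_CUBIC))
E
```

```text
0.027569995541101608 39.957141280174255 [ 0.44886463 -0.1428254   0.06666976] [ 0.38288154  0.23389529 -6.55989185]
88 13 along x [-56.  57.] y [-5. 11. 14.]
94 74 along x [-52.  61.] y [-5. 14. 17.]
100 106 along x [-57.  61.] y [-10.  13.  17.]
106 82 along x [-43.  49.] y [-1. 14. 31.]
112 77 along x [-40.  48.] y [-15.  15.  32.]
118 151 along x [-6. 48.] y [-17.   5.  32.]
124 41 along x [-5. 39.] y [-25.  -5.  32.]
130 15 along x [-3. 13.] y [-24. -11.  32.]
166 16 along x [-34.  34.] y [-81.  86.  89.]
172 118 along x [-32.  39.] y [-81.  86.  90.]
178 141 along x [-31.  40.] y [-82.  56.  91.]
```

View pics/s4.png

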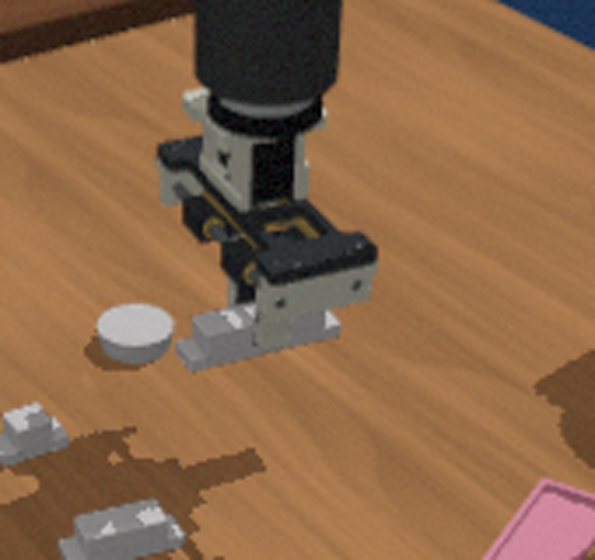

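The bar is held level and centred, with its bottom about 90 mm up. Carry it to the long tray.

move_arm --pt "-1 0.0007 0.02 0 0 0 -0.8" --pt "-1 0.0007 0.04 0 0 0 -0.8" --pt "-1 0.0007 0.045 0 0 0 -0.8" --pt "-1 0.0007 0.045 0 0 0 -0.8" --pt "-1 0.0007 0.045 0 0 0 -0.8" --pt "-1 0.0007 0.045 0 0 0 -0.8" --pt "-1 0.0007 0.045 0 0 0 -0.8" --pt "-1 0.0007 0.045 0 0 0 -0.8" --pt "-1 0.0007 0.045 0 0 0 -0.8" --pt "-1 0.0007 0.045 0 0 0 -0.8" --pt "-1 0.0007 0.045 0 0 0 -0.8" --pt "-1 0.0007 0.04 0 0 0 -0.8" --pt "-1 0.0006 0.03 0 0 0 -0.8" --pt "-1 0 0 0 0 0 -0.6" --pt "-1 0 0 0 0 0 0" --pt "-1 0 0 0 0 0 0"

```text
time_s: 9.48
tcp_pos: [0.4561, 0.3907, 0.0639]
eef_rot: [-179.9, -0.0, 159.0]
contact_force: [-0.0, -0.4, -5.6]
gripper_width: 0.0274
gripper_force: 40.0
```

move_arm --pt "-1 0 0.0015 -0.03 0 0 0" --pt "-1 0 0 -0.025 0 0 0" --pt "-1 0 0 -0.015 0 0 0" --pt "-1 0 0 0 0 0 0" --pt "-1 0 0 0 0 0 0"

```text
time_s: 10.1
tcp_pos: [0.4571, 0.394, -0.0044]
eef_rot: [179.9, 0.0, 159.0]
contact_force: [1.4, 0.5, -5.9]
gripper_width: 0.0278
gripper_force: 40.0
```

```bash
cat > near.py <<'E'
from h import *
import sys
x,y,yaw=map(float,sys.argv[1:4])
s=telemetry.get_state(); print(s['gripper_width'],s['tcp_pos'])
c=cap('scene'); v,u=np.mgrid[40:440,100:600]; px=np.c_[u.ravel(),v.ravel()]; P=bydepth(c,px)*1000
yv=tooly(yaw); xv=np.array([yv[1],-yv[0]]); d=P[:,:2]-[x,y]; a,b=d@xv,d@yv
hsv=cv2.cvtColor(c['bgr'],cv2.COLOR_BGR2HSV)[px[:,1],px[:,0]].astype(int)
near=(abs(a)<85)&(abs(b)<60)&(hsv[:,1]<110)
for lo in range(-3,90,4):
    k=near&(P[:,2]>=lo)&(P[:,2]<lo+4)
    if k.sum()>3: print(lo,k.sum(),'a',np.percentile(a[k],[2,98]).round(),'b',np.percentile(b[k],[2,50,98]).round())
m=near&(P[:,2]>-5)&(P[:,2]<60); q=px[m].mean(0).astype(int)
cv2.imwrite(sys.argv[4],cv2.resize(c['bgr'][max(q[1]-80,0):q[1]+60,max(q[0]-100,0):q[0]+100],None,fx=4,fy=4,interpolation=cv2.INTER_CUBIC))
E
python3 near.py 456.3 392.3 -21 pics/n1.png
```

```text
0.027783557208223612 [ 0.45707529  0.3939775  -0.00435884]
-3 18 a [-21.  73.] b [-53.  17.  28.]
1 394 a [-27.  73.] b [-24.  10.  29.]
5 268 a [-25.  75.] b [-27.  13.  30.]
9 178 a [-18.  74.] b [-28.  25.  30.]
13 4 a [-7. 74.] b [-25.  13.  28.]
21 11 a [ 6. 57.] b [-1. 14. 16.]
25 48 a [ 6. 59.] b [-9. 15. 17.]
29 53 a [ 9. 58.] b [-10.  14.  17.]
33 103 a [ 9. 58.] b [-10.   8.  17.]
37 47 a [-1. 47.] b [-27.  15.  31.]
41 64 a [-11.  46.] b [-22.  16.  31.]
45 68 a [-5. 47.] b [-25.  15.  31.]
49 262 a [-4. 46.] b [-14.   5.  31.]
53 73 a [ 2. 45.] b [-25.  -1.  32.]
57 20 a [-3. 10.] b [-24.  25.  33.]
61 22 a [ 0. 11.] b [-29.  24.  33.]
65 16 a [ 4. 11.] b [-27.   5.  34.]
69 20 a [ 4. 11.] b [-31. -15.  35.]
73 15 a [ 6. 11.] b [-23. -13.  35.]
77 19 a [-9. 11.] b [-31. -17.  35.]
81 6 a [-6. 10.] b [-24. -17. -15.]
85 4 a [-5.  2.] b [-16. -16. -15.]
89 8 a [-1.  5.] b [-18. -16. -14.]
```

View pics/n1.png

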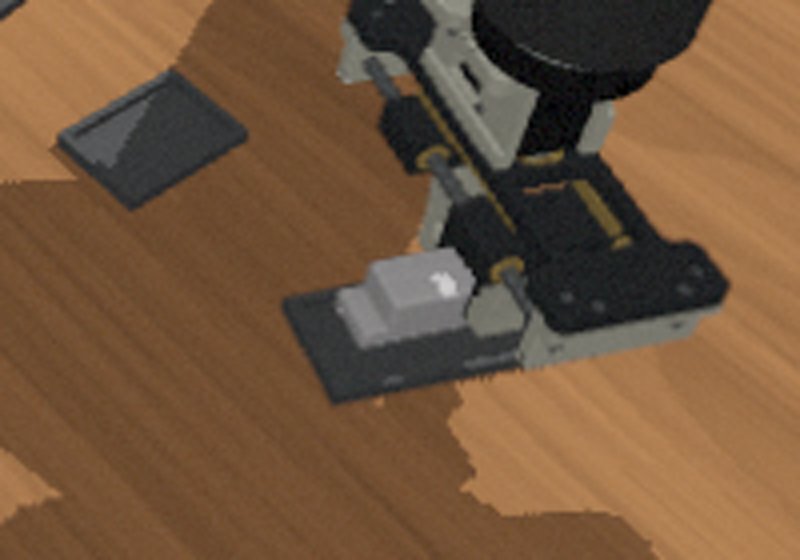

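The bar is centred over the tray with its bottom at about 20 mm. Lower 17 mm, open and rise.

move_arm --pt "-1 0 0 -0.008 0 0 0" --pt "-1 0 0 -0.005 0 0 0" --pt "-1 0 0 -0.004 0 0 0" --pt "-1 0 0 0 0 0 0" --pt "-1 0 0 0 0 0 0" --pt "0.2 0 0 0 0 0 0" --pt "0.2 0 0 0 0 0 0" --pt "0.2 0 0 0 0 0 0" --pt "0.2 0 0 0 0 0 0" --pt "0.2 0 0 0 0 0 0" --pt "0.2 0 0 0.02 0 0 0" --pt "0.2 0 0 0.04 0 0 0" --pt "0.2 0 0 0.05 0 0 0" --pt "1 0 0 0 0 0 0"

```text
time_s: 11.9
tcp_pos: [0.4584, 0.3959, 0.0922]
eef_rot: [179.6, 0.1, 159.1]
contact_force: [-0.7, 0.4, -0.4]
gripper_width: 0.0579
gripper_force: 0.0
```

```bash
python3 - <<'E'
from h import *
s=telemetry.get_state(); print(s['gripper_width'],s['tcp_pos'],s['contact_force'])
SC['long_bar']=(478,325)
c=cap('scene'); print(measure(c,'long_bar',SC)[:2])
cv2.imwrite('pics/n2.png',cv2.resize(c['bgr'][200:380,340:580],None,fx=3,fy=3,interpolation=cv2.INTER_CUBIC))
E
```

```text
0.057863903686389925 [0.4583761  0.39590446 0.0922443 ] [-0.67493271  0.36415134 -0.37054653]
(array([455.6, 394.4,  96.3,  29.1, -20. ]), np.float64(33.63529976940283))
```

View pics/n2.png

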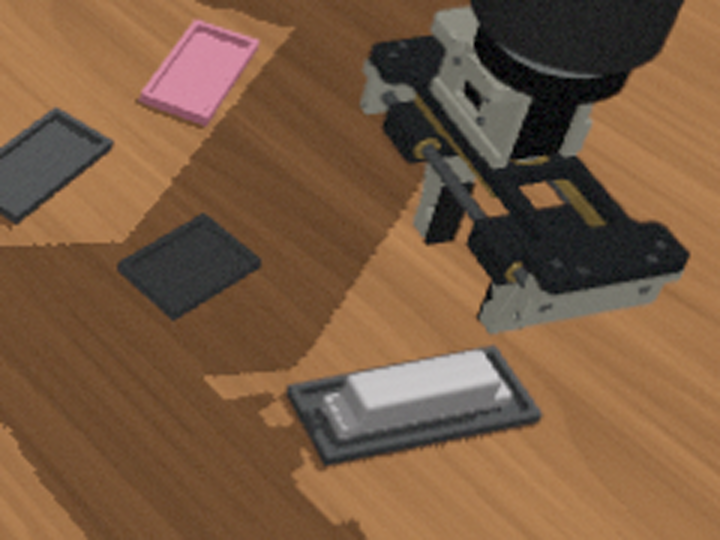

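The long bar is seated, within about 2 mm of the tray centre with its top at 33.6 mm. Next, the medium bar at (596,-95), yaw -13.

move_arm --pt "1 0.0057 -0.02 0 0 0 0.5" --pt "1 0.0099 -0.035 0 0 0 0.5" --pt "1 0.0128 -0.045 0 0 0 1" --pt "1 0.0128 -0.045 0 0 0 1" --pt "1 0.0128 -0.045 0 0 0 1" --pt "1 0.0128 -0.045 0 0 0 1" --pt "1 0.0128 -0.045 0 0 0 1" --pt "1 0.0128 -0.045 0 0 0 1" --pt "1 0.0128 -0.045 0 0 0 1" --pt "1 0.0128 -0.045 0 0 0 0" --pt "1 0.0128 -0.045 0 0 0 0" --pt "1 0.0082 -0.029 0 0 0 0" --pt "1 0 0 0 0 0 0" --pt "1 0 0 0 0 0 0" --pt "1 0 0 0 0 0 0"

```text
time_s: 13.82
tcp_pos: [0.595, -0.0949, 0.0874]
eef_rot: [-180.0, -0.0, 167.1]
contact_force: [0.9, -0.2, 0.1]
gripper_width: 0.0878
gripper_force: 0.0
```

move_arm --pt "1 0.001 0 -0.03 0 0 0" --pt "1 0 0 -0.03 0 0 0" --pt "1 0 0 -0.025 0 0 0" --pt "1 0 0 -0.015 0 0 0" --pt "1 0 0 -0.008 0 0 0" --pt "1 0 0 -0.005 0 0 0" --pt "1 0 0 0 0 0 0" --pt "-1 0 0 0 0 0 0" --pt "-1 0 0 0 0 0 0" --pt "-1 0 0 0 0 0 0" --pt "-1 0 0 0 0 0 0" --pt "-1 0 0 0 0 0 0" --pt "-1 0 0 0 0 0 0" --pt "-1 0 0 0 0 0 0" --pt "-1 0 0 0 0 0 0" --pt "-1 0 0 0 0 0 0"

```text
time_s: 15.82
tcp_pos: [0.5964, -0.0956, -0.0253]
eef_rot: [-180.0, -0.0, 167.0]
contact_force: [-0.3, -0.8, 0.2]
gripper_width: 0.028
gripper_force: 40.0
```

Gripped. Lift and carry to the medium tray (520.8,78.5), yaw 12.

move_arm --pt "-1 0 0 0.01 0 0 0" --pt "-1 0 0 0.025 0 0 0" --pt "-1 0 0 0.035 0 0 0" --pt "-1 -0.0065 0.015 0 0 0 2.5" --pt "-1 -0.0108 0.025 0 0 0 2.5" --pt "-1 -0.0108 0.025 0 0 0 2.5" --pt "-1 -0.0108 0.025 0 0 0 2.5" --pt "-1 -0.0108 0.025 0 0 0 2.5" --pt "-1 -0.0108 0.025 0 0 0 2.5" --pt "-1 -0.0086 0.02 0 0 0 2.5" --pt "-1 -0.0063 0.014 0 0 0 2.5" --pt "-1 0 0 0 0 0 2.5" --pt "-1 0 0 0 0 0 2.5" --pt "-1 0 0 -0.02 0 0 0" --pt "-1 0 0 -0.02 0 0 0" --pt "-1 0 0 -0.01 0 0 0" --pt "-1 0 0 0 0 0 0" --pt "-1 0 0 0 0 0 0"

```text
time_s: 18.08
tcp_pos: [0.5215, 0.0787, -0.0048]
eef_rot: [180.0, 0.0, -167.9]
contact_force: [0.5, -0.1, -3.2]
gripper_width: 0.0277
gripper_force: 40.0
```

```bash
python3 near.py 520.8 78.5 12 pics/n3.png | grep -vE '^(5|6|7|8)[0-9] '
```

```text
0.02772196168065525 [ 0.52150956  0.07869655 -0.00477928]
-3 37 a [-63.  56.] b [-36.  11.  29.]
1 313 a [-53.  57.] b [-24.   9.  29.]
5 132 a [-55.  58.] b [-29.  20.  30.]
9 87 a [-56.  58.] b [-27.  23.  30.]
21 19 a [-40.  42.] b [-11.  14.  15.]
25 28 a [-37.  44.] b [-9. 14. 15.]
29 54 a [-39.  43.] b [-11.   7.  15.]
33 44 a [10. 44.] b [-12.   3.  18.]
37 33 a [-6. 32.] b [-25.  14.  30.]
41 44 a [-7. 32.] b [-28.  13.  31.]
45 59 a [-8. 32.] b [-25.   8.  31.]
49 150 a [-9. 30.] b [-26.  -1.  30.]
```

View pics/n3.png

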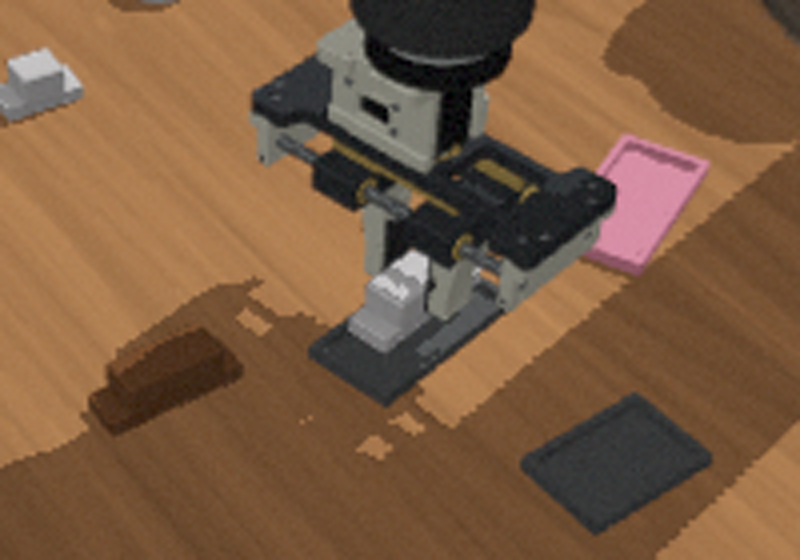

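The picture shows the bar centred over the dark medium tray (a from -40 to 43, b about +1). Lower 17 mm and release.

move_arm --pt "-1 0 0 -0.008 0 0 0" --pt "-1 0 0 -0.005 0 0 0" --pt "-1 0 0 -0.004 0 0 0" --pt "-1 0 0 0 0 0 0" --pt "-1 0 0 0 0 0 0" --pt "0.2 0 0 0 0 0 0" --pt "0.2 0 0 0 0 0 0" --pt "0.2 0 0 0 0 0 0" --pt "0.2 0 0 0 0 0 0" --pt "0.2 0 0 0 0 0 0" --pt "0.2 0 0 0.02 0 0 0" --pt "0.2 0 0 0.04 0 0 0" --pt "0.2 0 0 0.05 0 0 0" --pt "1 0 0 0 0 0 0" --pt "1 0 0 0 0 0 0"

```text
time_s: 20.0
tcp_pos: [0.5207, 0.0785, 0.0875]
eef_rot: [180.0, 0.0, -168.0]
contact_force: [0.3, -1.1, -0.0]
gripper_width: 0.0671
gripper_force: 0.0
```

```bash
python3 - <<'E'
from h import *
s=telemetry.get_state(); print(s['gripper_width'],s['tcp_pos'])
SC['medium_bar']=(352,246); SC['long_bar']=(478,325)
c=cap('scene'); print(measure(c,'medium_bar',SC)[:2],measure(c,'short_bar',SC)[:2],measure(c,'long_bar',SC)[:2])
E
```

```text
0.06711629450224851 [0.52074894 0.07845613 0.08751858]
(array([520.7,  80. ,  64.3,  29.4,  12.7]), np.float64(32.71064079586022)) (array([ 591.7, -234.7,   32.9,   29.7,   86.3]), np.float64(29.079443688419417)) (array([455.8, 394.3,  96. ,  30.2, -20.2]), np.float64(33.6754417798098))
```

The medium bar is seated. Next, the short bar at (591.5,-236), yaw -5.

move_arm --pt "1 0.0045 -0.02 0 0 0 -2" --pt "1 0.009 -0.04 0 0 0 -2" --pt "1 0.009 -0.04 0 0 0 -2" --pt "1 0.009 -0.04 0 0 0 -2" --pt "1 0.009 -0.04 0 0 0 -2" --pt "1 0.009 -0.04 0 0 0 -2" --pt "1 0.009 -0.04 0 0 0 -2" --pt "1 0.0085 -0.0375 0 0 0 -2" --pt "1 0.0038 -0.017 0 0 0 -1" --pt "1 0 0 0 0 0 0" --pt "1 0 0 -0.03 0 0 0" --pt "1 0 0 -0.02 0 0 0" --pt "1 0 0 0 0 0 0" --pt "1 0 0 0 0 0 0"

```text
time_s: 21.8
tcp_pos: [0.5923, -0.2355, 0.0384]
eef_rot: [-180.0, 0.0, 175.1]
contact_force: [-0.1, 0.0, 0.3]
gripper_width: 0.0876
gripper_force: 0.0
```

move_arm --pt "1 0 0 -0.025 0 0 0" --pt "1 0 0 -0.02 0 0 0" --pt "1 0 0 -0.012 0 0 0" --pt "1 0 0 -0.0065 0 0 0" --pt "1 0 0 0 0 0 0" --pt "-1 0 0 0 0 0 0" --pt "-1 0 0 0 0 0 0" --pt "-1 0 0 0 0 0 0" --pt "-1 0 0 0 0 0 0" --pt "-1 0 0 0 0 0 0" --pt "-1 0 0 0 0 0 0" --pt "-1 0 0 0 0 0 0" --pt "-1 0 0 0 0 0 0" --pt "-1 0 0 0 0 0 0"

```text
time_s: 23.55
tcp_pos: [0.5918, -0.236, -0.0259]
eef_rot: [180.0, -0.0, 175.0]
contact_force: [0.0, 0.2, -0.2]
gripper_width: 0.0277
gripper_force: 40.0
```

Gripped. Lift 90 mm and carry to the short tray (494.5,221.7), yaw 2, passing well above the seated medium bar.

move_arm --pt "-1 0 0 0.01 0 0 0" --pt "-1 0 0 0.03 0 0 0" --pt "-1 0 0 0.03 0 0 0" --pt "-1 0 0 0.02 0 0 0" --pt "-1 -0.0043 0.02 0 0 0 0" --pt "-1 -0.0085 0.04 0 0 0 1" --pt "-1 -0.0096 0.045 0 0 0 1" --pt "-1 -0.0096 0.045 0 0 0 1" --pt "-1 -0.0096 0.045 0 0 0 1" --pt "-1 -0.0096 0.045 0 0 0 1" --pt "-1 -0.0096 0.045 0 0 0 1" --pt "-1 -0.0096 0.045 0 0 0 1" --pt "-1 -0.0096 0.045 0 0 0 0" --pt "-1 -0.0085 0.04 0 0 0 0" --pt "-1 -0.0066 0.031 0 0 0 0" --pt "-1 -0.0025 0.0117 0 0 0 0" --pt "-1 0 0 -0.02 0 0 0" --pt "-1 0 0 -0.03 0 0 0" --pt "-1 0 0 -0.02 0 0 0" --pt "-1 0 0 0 0 0 0"

```text
time_s: 26.05
tcp_pos: [0.4926, 0.2201, -0.0075]
eef_rot: [-179.8, -0.2, -178.0]
contact_force: [0.3, 0.6, -1.4]
gripper_width: 0.0278
gripper_force: 40.0
```

```bash
python3 near.py 494.5 221.7 2 pics/n4.png | grep -vE '^(5|6|7|8)[0-9] '
```

```text
0.027751447744980635 [ 0.49261206  0.22009752 -0.00748685]
-3 33 a [-76.  41.] b [-36.  13.  36.]
1 281 a [-49.  42.] b [-29.  10.  30.]
5 178 a [-40.  43.] b [-29.  14.  29.]
9 98 a [-42.  43.] b [-28.  22.  30.]
17 6 a [12. 23.] b [-13.   6.  13.]
21 19 a [ 3. 26.] b [-12.   4.  13.]
25 27 a [ 5. 25.] b [-15.   6.  13.]
29 70 a [10. 25.] b [-13.   1.  14.]
33 30 a [-9. 14.] b [-26.   8.  29.]
37 37 a [-13.  13.] b [-27.  13.  29.]
41 44 a [-7. 13.] b [-26.   9.  29.]
45 88 a [-10.  14.] b [-27.  -1.  29.]
49 55 a [-6. 13.] b [-30.  -3.  29.]
```

View pics/n4.png

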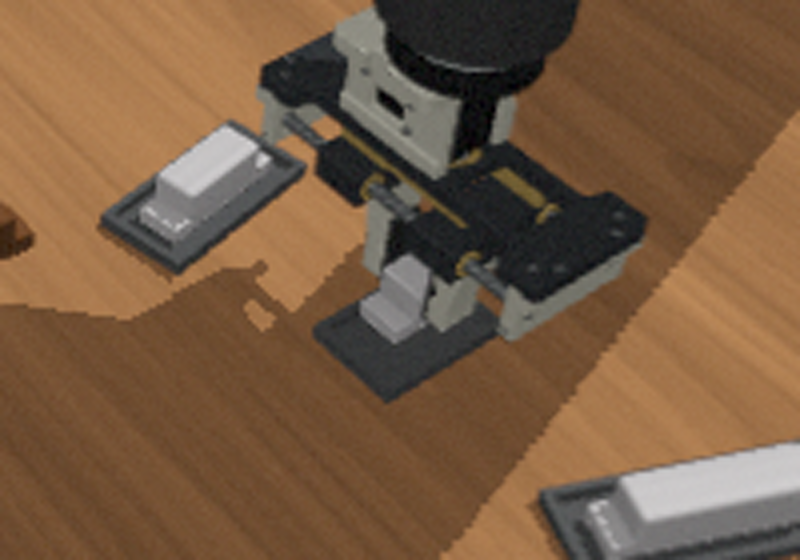

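The bar is over the short tray within about 2 mm. Nudge it, lower 17 mm, release, and rise clear.

move_arm --pt "-1 0.001 0.001 -0.007 0 0 0" --pt "-1 0 0 -0.006 0 0 0" --pt "-1 0 0 -0.004 0 0 0" --pt "-1 0 0 0 0 0 0" --pt "-1 0 0 0 0 0 0" --pt "0.2 0 0 0 0 0 0" --pt "0.2 0 0 0 0 0 0" --pt "0.2 0 0 0 0 0 0" --pt "0.2 0 0 0 0 0 0" --pt "0.2 0 0 0 0 0 0" --pt "0.2 0 0 0.02 0 0 0" --pt "0.2 0 0 0.04 0 0 0" --pt "0.2 0 0 0.05 0 0 0" --pt "0.2 0 0 0.05 0 0 0" --pt "0.2 0 0 0 0 0 0" --pt "0.2 0 0 0 0 0 0" --pt "0.2 0 0 0 0 0 0" --pt "0.2 0 0 0 0 0 0"

```text
time_s: 28.35
tcp_pos: [0.4948, 0.2223, 0.136]
eef_rot: [-179.9, -0.1, -178.0]
contact_force: [-0.1, -0.3, -0.3]
gripper_width: 0.0526
gripper_force: 0.0
```

```bash
python3 - <<'E'
from h import *
s=telemetry.get_state(); print(s['gripper_width'],s['tcp_pos'],s['time_s'])
SC.update(medium_bar=(352,246),long_bar=(478,325),short_bar=(403,280))
c=cap('scene')
for k in('long_bar','medium_bar','short_bar','big','small'): print(k,measure(c,k,SC)[:2] if 'bar' in k else rect(onplane(c,np.argwhere(blob(c,SC[k],'bar'))[:,::-1],.009)[:,:2]))
cv2.imwrite('pics/end.png',c['bgr'])
E
```

```text
0.05257289793362007 [0.49480555 0.22226184 0.13598219] 28.35
long_bar (array([455.3, 394.3,  95.7,  30.5, -20. ]), np.float64(33.59421562175324))
medium_bar (array([520.5,  79.1,  63.8,  30.1,   9.7]), np.float64(32.92094271332735))
short_bar (array([495.5, 223.6,  32. ,  29.1,   3.1]), np.float64(33.003600174375535))
big [ 446.1 -317.6   89.3   63.6   57.1]
small [ 595.8 -380.9   72.4   45.    62.4]
```

View pics/end.png

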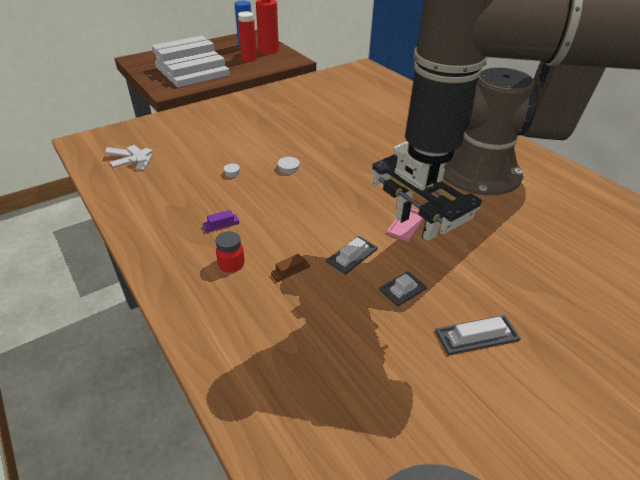

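All three bars lie centred in their own trays, at (478,332), (352,250) and (403,286). The buttons and jar haven't moved, and the arm is clear. Handing in.

```bash
python3 -c "
from h import *
print(workorder.close_job())"
```

```text
the job is handed in; nothing more can be done
None
```

The job is handed in (no verdict came back): long, medium and short bars were laid in that order, each flat within about 2 mm of its tray's centre, with the buttons and jar unmoved; the arm's height reading was about 40 mm low, so the first grasp closed in air above the long bar, and I corrected it from the camera.

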